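# Hold a pair of spectacles up in the lens check stand

## Robot

A 6-joint arm with a two-finger parallel gripper is mounted at the origin on the work surface. World frame = base frame: x ahead of the robot, y to its left, z up, the work surface at z = 0. Lengths are in mm, angles in degrees, forces in N, time in s.
With the tool pointing down it reaches from about 425 to 1125 mm from the base axis. Payload 14.9 kg.
Tool frame: the origin (TCP) lies midway between the tips of the shut fingers; the grasp point (between the pads) lies 19 mm behind it; z points along the fingers, y is the direction in which the jaws open and shut (so a half turn about z gives the same grasp; the last joint's range is limited). The gripper opens to 91 mm and grips with 3 to 60 N. Pads are 32 mm wide; open, the fingers measure 118 mm over their backs; the gripper's body (76 mm by 178 mm) begins 60 mm behind the grasp point.
Start: joints at [-75.361, 21.709, 99.362, -0, 58.929, -1.908], TCP at [199.357, -671.025, 176.232] pointing down, gripper open.
Joint ranges: [-158.91, 158.91], [-42.39, 125.64], [0.06, 152.35], [-60.88, 240.88], [17.5, 164.5], [-176.32, 176.32]. Speed limits (degrees/s): [108.29, 108.29, 136.94, 180, 180, 180].

## Interface

Orientations are given as [roll, pitch, yaw] about the fixed x, y, z axes, in that order (R = Rz(yaw) Ry(pitch) Rx(roll)).
In Python, from station import arm gives the robot as it stands. The module is installed in compiled form; this text tells all that it offers.
- The arm moves only by the tool servo_tool, never from a script. Its argument "plan" is a list of rows, each an object with "delta_pos": the shift along the tool's x, y, z in mm, a list of three; "twist": the turn, a rotation vector about the tool's x, y, z in rad, a list of three. In form: [{"delta_pos": [tx, ty, tz], "twist": [ax, ay, az]}, ...]. A call has exactly 8 rows; each row shifts and turns the commanded pose from where the row before left it, along the tool's axes as they then stand; what a row does not reach is not made up. A row lasts 1/10 s, in which the tool goes at most 50 mm and 8.59 degrees, less where a joint would pass 70% of its speed; a pose out of reach is approached as far as the arm can. A call with a gripper value outside its range is refused whole. "claw" is the opening in per cent of the stroke, from 0 (shut) to 100 (fully open), set as the call begins (left out, the last holds). The fingers move at their own pace and stop on an object; "force" is the grip in N (left out, the last holds). Time passes only in rows, so rows that do not move let the fingers close, or fill a call up. It gives the time, the measured TCP pose, the force and the opening at its end, in the units of the state.
- arm.get_obs(): the state, without advancing time (a new reading comes with each control period).
- arm.snapshot(name): name is "scene" or "top"; returns (picture, depth): 400x640x3 uint8, red, green, blue; 400x640 float32, mm along the optical axis (not along the pixel's ray), 0 where there is no reading.
- arm.get_calibration(name): a dict with "K" (3x3 intrinsics, pixels), "R" (3x3) and "t" (3): a world point X has camera coordinates R X + t. Camera axes: x right, y down, z forward; pixel columns grow to the right and rows downward; lengths in mm; the calibration is good to about 2 mm. A picture is of the moment at which its call begins. get_calibration takes no time and is no camera call.
- arm.sign_off(): hands the job in, once; it reports no verdict.
Trained networks look in the newest picture that a camera, given by its name, has taken for a name from the list of things; names that differ only in an ending like _2 or _b are one class to them, and where a whole thing is asked for, a point or a joint stands for the part that bears it (a point fixed in the world has none). Each returns a list of dicts, best first, with "score" (0 to 1); they miss things now and then, are a little off and sometimes report something else, mostly with a low value. They report only what shows in the picture. A call takes as long as a camera call. They do not tell look-alikes from the thing itself.
- arm.spot_in(camera, name): "xyz" ([x, y, z] in mm, in the coordinates of the camera as it stood for that picture, good to about 4 mm: the middle of the surface that is visible of it).
- arm.masks_of(camera, name): "mask" (400x640 bool, what is visible of it).
- arm.landmark_of(camera, name): "xyz" ([x, y, z] in mm, in the coordinates of the camera as it stood for that picture, good to about 4 mm: a listed point, or the origin of a listed thing).
The state is a dict: "time_s": time; "joint_pos": joint angles; "joint_vel": joint speeds; "effort": joint torques, N m; "tcp_pos": TCP position; "orientation": TCP orientation; "force": force on the tool from outside, world axes, zero at the start; "ft_torque": the same for the moment, N m; "gripper_width": finger opening in mm.
Only numpy, scipy, OpenCV 4.12 (cv2) and the standard library are available. Lean on these libraries where they do the work, as an engineer would, in place of code of your own. Each camera call takes 0.05 s, during which the arm holds its last target.

## Task

Switch on the lamp of the lens check stand by flicking its toggle over, then take the pair of spectacles with the rectangular lenses by the bridge and hold it up in the stand so that the camera looks squarely through the middle of the wearer's right lens, halfway between camera and light panel. Keep the spectacles level and bottom-up as they now stand, front to the camera and temples towards the light panel. Finish while still holding them there in the air, clear of the stand, and leave the round spectacles, the screwdriver and the parts dish where they are.

Things in the scene. Friction and masses are not known exactly. Their poses are not given: they have to be found in the camera images.
- spectacles: Dark wooden spectacles, rectangular lenses, 140 mm wide, 44 high, 40 g, standing bottom-up on the 3 mm mat: brow line and temples flat on it, ear bends up. Origin: underside of the brow line, at the bridge, mid-thickness of the front. z up; x out of the front (away from the wearer); y to the wearer's right. Temples run to x = -139 mm at y = +-66 mm (5 mm thick), ear bends 40 mm high.
- bridge (a point): Middle of the rectangular pair's bridge, 10.5 mm above the brow line. Bar: z 5 to 16 mm, |y| under 12 mm; above it a gap between the inner rims of the lenses (|y| 6 to 12 mm, up to z = 40 mm). The front is flat here, x from -4 to +4 mm: pinch it along x. Axes as the spectacles.
- right_lens (a point): Centre of the wearer's right lens of the rectangular pair: x 0, y +34, z 23.5 mm from the spectacles' origin (the left is at y -34). Lens 46 by 34 mm, 2.5 mm thick, recessed in the 8 mm thick rim. Axes as the spectacles.
- round_spectacles: The other pair: same dark wood and size, standing the same way, but with round lenses (51 mm over the rims). Origin and axes as for the rectangular pair. Not to be disturbed.
- check_stand: Lens check stand, fixed: aluminium rail 520 x 50 mm, top 26 mm up; square light panel (130 mm wide, face at x = -200 mm, top 215 mm up) at one end, camera on a post (lens front at x = +200 mm, top 172 mm up) at the other. Origin on the bench under the rail's middle; x along the rail from panel to camera, z up. Switch box beside the rail, on +y: x +-38, y 25 to 85 mm, top 32 mm up.
- sight_middle (a point): Point on the camera's level line of sight (along the stand's x, 150 mm above the bench) halfway between camera lens and panel face: 0, 0, 150 mm of the stand; axes as the stand.
- lamp_switch (a joint): Steel bat toggle on the switch box: 0 = off, leaning 0.45 rad towards the light panel (stand -x); 0.9 = on, leaning as far towards the camera (+x). Pivot at (0, 58, 34) mm of the stand, axis along its y, 30 mm long, about 2 N at the tip; stays where it is left (starts within 0.15 of off). The light itself is not simulated.
- switch_tip (a point): Centre of the 9 mm ball at the toggle's tip, 30 mm from the pivot, 61 mm above the bench when off or on, 64 when upright.
- screwdriver: Small screwdriver with knurled brass handle, 112 mm long, 11 mm thick, lying on the mat. Not to be disturbed. Origin near its middle.
- parts_dish: White ceramic dish, 64 mm across, 22 mm high, on the mat. Not to be disturbed. Origin under its centre.
Things that resemble listed ones, but are neither listed nor needed, are in the scene too. What is shaped like the spectacles but green is not meant.

How it is judged (in metres and radians):
On the way, in this order (a step that is already met when the one before it is completed fails the run):
1. the lamp is switched on (value of joint lamp_switch above 0.7 rad), for 0.1 s.
2. the rectangular spectacles are lifted clear in the fingers (height (world z) of spectacles above 0.05 m and contact force between the fingers and spectacles above 0.5 N), for 0.3 s.
At the end, for the whole second after the job is handed in: Toggle on (past 0.7 rad); right lens centre within 10 mm of the line of sight and 25 mm of halfway; front to the camera, square and level, bottom-up, within 0.14 rad; held still by the fingers within 18 mm of the bridge, clear of the stand; round pair, screwdriver, dish moved under 20 mm (value of joint lamp_switch above 0.7 rad and x of right_lens in the frame of sight_middle between -0.025 and 0.025 m and y of right_lens in the frame of sight_middle between -0.01 and 0.01 m and z of right_lens in the frame of sight_middle between -0.01 and 0.01 m and angle between the x axis of spectacles and the x axis of check_stand, either way round below 0.14 rad and y of spectacles in the frame of sight_middle below -0.02 m and angle between spectacles's own z axis and vertical below 0.14 rad and contact force between the fingers and spectacles above 0.5 N and y of the grasp point in the frame of spectacles between -0.018 and 0.018 m and contact force between spectacles and check_stand below 0.1 N and linear speed of spectacles below 0.02 m/s and distance of each of round_spectacles, screwdriver, parts_dish from where it was at the start of the episode below 0.02 m); the arm keeps its last pose, push and grip.
It fails at once if the round spectacles, the screwdriver or the parts dish are moved by more than 20 mm (distance of any of round_spectacles, screwdriver, parts_dish from where it was at the start of the episode above 0.02 m).
It also fails if it takes over 64 s, if anything falls off the work surface, if the arm or the gripper's body presses on something with over 40 N, if the wrist force passes 120 N, or if a joint passes its speed limit or range.

## Working session

There is one attempt and no reset: what is moved stays moved. The work goes in short steps, Python scripts to look and compute and a tool call to move; the robot and the scene stay as the last step left them, time stands still between calls to the robot, and variables do not carry over. Pictures are saved under pics/ and viewed, and the job is handed in when it is done.

Besides the shell and the picture viewer there is one more tool, called after ">>>" as name(argument=value, ...), one argument or row to a line, values as JSON. servo_tool: Moves the arm, as the interface text tells. Its arguments: {"type":"object","properties":{"plan":{"type":"array","items":{"type":"object","properties":{"delta_pos":{"type":"array","items":{"type":"number"}},"twist":{"type":"array","items":{"type":"number"}}}}},"claw":{"type":"number"},"force":{"type":"number"}},"required":["plan"]}

```bash
mkdir -p pics; cat > h.py <<'E'
from station import arm
import numpy as np, cv2
def snap(n,f):
    p,d=arm.snapshot(n); cv2.imwrite(f'pics/{f}.png',p[:,:,::-1]); np.save(f'pics/{f}_d.npy',d); return p,d
def w(n,x):
    c=arm.get_calibration(n); return np.array(c['R']).T@(np.array(x)-np.array(c['t']))
def deproj(n,u,v,d):
    c=arm.get_calibration(n);K=np.array(c['K']); return w(n,[(u-K[0,2])/K[0,0]*d,(v-K[1,2])/K[1,1]*d,d])
def proj(n,X):
    c=arm.get_calibration(n);K=np.array(c['K']);x=K@(np.array(c['R'])@np.array(X)+np.array(c['t']));return x[:2]/x[2]
E
python3 - <<'E'
from h import *
print(arm.get_obs())
for n in('scene','top'):
    snap(n,n+'0')
    c=arm.get_calibration(n);print(n,'cam at',w(n,[0,0,0]).round(),np.round(c['R'],2).tolist(),c['K'][0][0])
    for t in ['spectacles','bridge','right_lens','round_spectacles','check_stand','switch_tip','lamp_switch','screwdriver','parts_dish','sight_middle']:
        try:
            for r in arm.landmark_of(n,t): X=w(n,r['xyz']);print(n,t,round(r['score'],2),X.round(1),proj(n,X).round())
        except Exception as e: print(t,e)
print(arm.get_obs()['time_s'])
E
```

```text
{'time_s': 0.0, 'joint_pos': array([-7.53607230e+01,  2.17382669e+01,  9.93935414e+01,  8.26832893e-04,
        5.89289133e+01, -1.90824894e+00]), 'joint_vel': array([-0.01368429, -0.01773502, -0.06103041, -0.05031976,  0.03725454,
       -0.08983813]), 'effort': array([-6.57724973e-03, -7.63727832e+01, -4.34370518e+01,  6.47404580e-02,
        4.25246498e-02, -1.01091571e-04]), 'tcp_pos': array([ 199.25687454, -670.6075474 ,  175.60917761]), 'orientation': array([-1.79939336e+02, -2.72933299e-03,  1.65470974e+01]), 'force': array([ 0.31962523, -0.07678004, -0.99263311]), 'ft_torque': array([ 0.0022616 , -0.00368821,  0.02469434]), 'gripper_width': 91.16055927823545}
scene cam at [1745. -288. 1027.] [[0.15, 0.99, -0.02], [0.58, -0.1, -0.81], [-0.8, 0.1, -0.59]] 472.37296749063466
scene spectacles 0.88 [ 2.782e+02 -3.719e+02  2.000e-01] [242. 200.]
scene spectacles 0.68 [ 387.7 -652.9   -2.2] [162. 227.]
scene spectacles 0.67 [ 526.  -326.4    7.2] [257. 240.]
scene bridge 0.91 [ 279.3 -369.2   16.6] [242. 197.]
scene bridge 0.7 [ 528.8 -321.5   14.6] [258. 239.]
scene bridge 0.58 [ 3
[... 1104 characters left out ...]
75. 204.]
top bridge 0.47 [546.8 -52.4   2.1] [302. 198.]
top right_lens 0.76 [ 512.7 -292.7   25.6] [368. 208.]
top right_lens 0.72 [ 407.4 -680.    21.7] [475. 238.]
top right_lens 0.71 [ 283.3 -343.3   22.7] [381. 271.]
top right_lens 0.63 [ 526.9 -322.2    2.4] [375. 204.]
top round_spectacles 0.76 [547.4 -50.5   2.2] [301. 198.]
top check_stand 0.68 [504.1 298.3  -3. ] [207. 209.]
lamp_switch it knows: bridge, check_stand, parts_dish, right_lens, round_spectacles, screwdriver, sight_middle, spectacles, switch_tip
top screwdriver 0.61 [ 7.386e+02 -1.414e+02 -3.000e-01] [327. 147.]
top parts_dish 0.68 [734.4  14.4   5.4] [285. 147.]
top sight_middle 0.9 [502.8 298.  151.3] [196. 206.]
1.0
```

```bash
python3 - <<'E'
import cv2
s=cv2.imread('pics/scene0.png');t=cv2.imread('pics/top0.png')
cv2.imwrite('pics/s1.png',cv2.resize(s[150:350,120:420],(780,520),interpolation=cv2.INTER_CUBIC))
cv2.imwrite('pics/s2.png',cv2.resize(s[120:300,340:560],(733,600),interpolation=cv2.INTER_CUBIC))
cv2.imwrite('pics/t1.png',cv2.resize(t[110:310,110:510],(800,400),interpolation=cv2.INTER_CUBIC))
E
```

```text
(no output)
```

View pics/scene0.png

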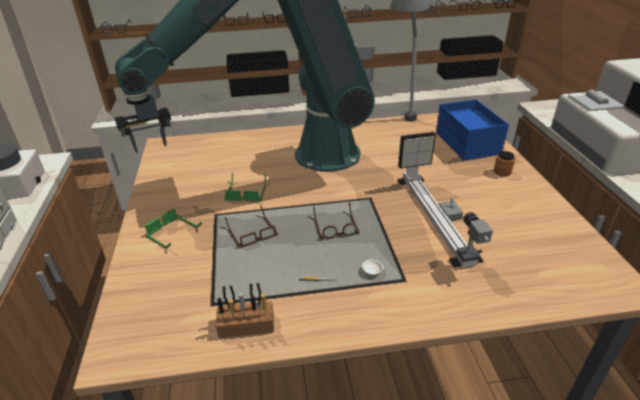

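View pics/top0.png

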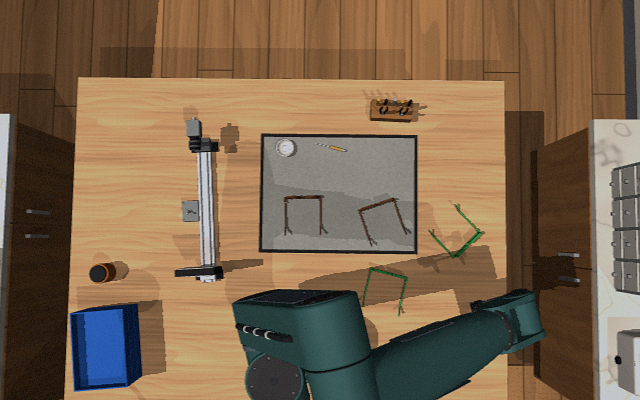

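```bash
sleep 1
```

```text
(no output)
```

View pics/s1.png

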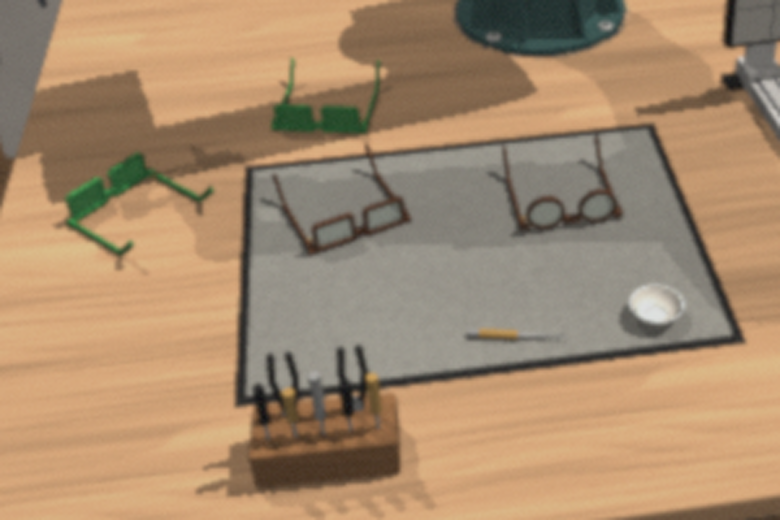

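View pics/s2.png

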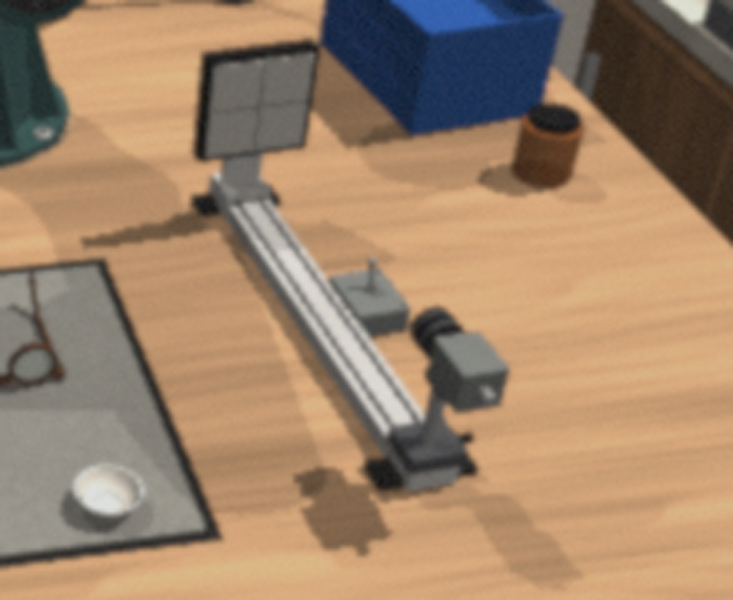

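View pics/t1.png

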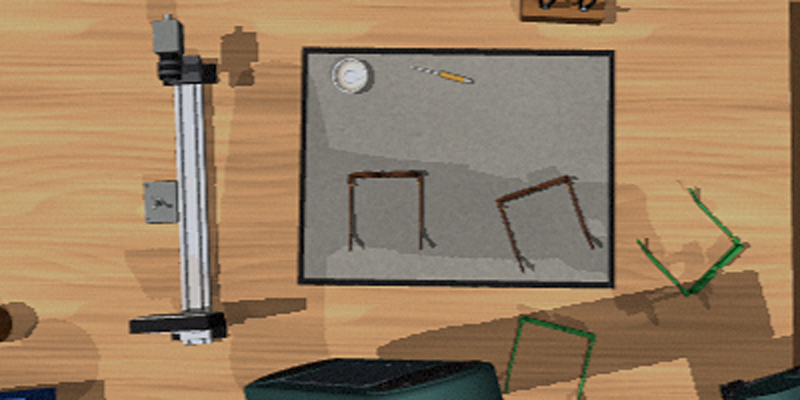

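The rectangular wooden pair stands at top-view px (375,204) and the round one at (303,198). The stand's rail runs from (209,272) to (203,145), with the switch box at (190,211). Next I'll measure poses precisely.

```bash
cat >> h.py <<'E'
def cloud(n,d,pix=False):
    c=arm.get_calibration(n);K=np.array(c['K']);v,u=np.mgrid[0:d.shape[0],0:d.shape[1]]
    P=np.stack([(u-K[0,2])/K[0,0]*d,(v-K[1,2])/K[1,1]*d,d],-1)
    X=(P-np.array(c['t']))@np.array(c['R']); X[d==0]=np.nan; return X
E
python3 - <<'E'
from h import *
for n in('scene','top'):
    d=np.load(f'pics/{n}0_d.npy');X=cloud(n,d)
    # mat/table heights
    sel=(abs(X[...,0]-630)<40)&(abs(X[...,1]+200)<80); print(n,'mat z',np.nanmedian(X[sel][:,2]))
    sel=(abs(X[...,0]-600)<80)&(abs(X[...,1]-170)<30); print(n,'bench z',np.nanmedian(X[sel][:,2]))
    # rail top
    sel=(X[...,0]>330)&(X[...,0]<680)&(abs(X[...,1]-300)<45)&(X[...,2]>18)&(X[...,2]<34)
    P=X[sel]; r=cv2.minAreaRect(P[:,:2].astype(np.float32)); print('rail',len(P),r,np.median(P[:,2]))
    l=cv2.fitLine(P[:,:2].astype(np.float32),cv2.DIST_HUBER,0,.01,.01).ravel();print(l,np.degrees(np.arctan2(l[1],l[0])))
    # panel
    sel=(X[...,0]>240)&(X[...,0]<330)&(abs(X[...,1]-300)<90)&(X[...,2]>80)
    P=X[sel];print('panel',len(P),np.percentile(P,[2,50,98],axis=0).round(1).tolist(),cv2.minAreaRect(P[:,:2].astype(np.float32)))
    sel=(X[...,0]>670)&(X[...,0]<820)&(abs(X[...,1]-310)<60)&(X[...,2]>100)
    P=X[sel];print('cam',len(P),np.percentile(P,[2,50,98],axis=0).round(1).tolist(),cv2.minAreaRect(P[:,:2].astype(np.float32)))
    # box
    sel=(X[...,0]>440)&(X[...,0]<560)&(X[...,1]>335)&(X[...,1]<410)&(X[...,2]>20)
    P=X[sel];print('box',len(P),np.percentile(P,[2,50,98],axis=0).round(1).tolist(),cv2.minAreaRect(P[:,:2].astype(np.float32)))
    print(P[P[:,2]>42].round(1))
    for t in ['spectacles','round_spectacles','lamp_switch','check_stand']:
        try:
          for k,r in enumerate(arm.masks_of(n,t)):
            m=r['mask']; v,u=np.nonzero(m); P=X[m];P=P[P[:,2]>-5]; print(n,t,round(r['score'],2),m.sum(),u.min(),u.max(),v.min(),v.max(),np.nanmedian(P,0).round(1)); np.save(f'pics/m_{n}_{t}_{k}.npy',m)
        except Exception as e: print(e)
E
```

```text
scene mat z 2.3285169718674066
scene bench z -1.4375465008863677
rail 1055 ((504.63824462890625, 307.1930236816406), (351.7745666503906, 77.53425598144531), 3.4344537258148193) 27.58593474568373
[9.9813813e-01 6.0994148e-02 5.1908179e+02 2.9734048e+02] 3.4968777
panel 1143 [[282.3, 219.0, 92.3], [298.6, 279.4, 162.0], [307.7, 344.8, 218.3]] ((289.96307373046875, 283.6897888183594), (41.78860092163086, 134.07513427734375), 4.034163951873779)
cam 608 [[704.7, 290.8, 122.8], [771.6, 304.3, 165.7], [807.1, 334.7, 176.0]] ((757.27294921875, 313.3247985839844), (116.45710754394531, 48.227901458740234), 0.8194910883903503)
box 215 [[462.4, 336.0, 21.5], [505.2, 355.4, 33.8], [536.5, 380.4, 63.6]] ((500.12445068359375, 359.4249572753906), (80.50655364990234, 48.56106948852539), 0.8992931246757507)
[[488.5 352.2  70.3]
 [483.2 358.7  65.8]
 [483.7 351.7  62.7]
 [485.5 354.4  63.7]
 [485.6 358.1  63.3]
 [495.8 349.9  67.2]
 [489.9 356.5  62.2]
 [495.3 350.7  62.5]
 [497.8 353.2  63.9]
 [487.5 355.4  52.1]
 [490.6 357.5  54.1]
 [496.2 351.6  54.5]
 [492.6 357.2  51.2]
 [493.6 353.6  48.1]
 [493
[... 1262 characters left out ...]
381.6, 54.5]] ((494.695068359375, 358.9577941894531), (76.16215515136719, 47.2501220703125), 1.182084321975708)
[[528.4 353.   43.3]
 [495.7 355.3  44.8]
 [496.1 337.9  42.2]
 [487.2 355.5  69.4]
 [487.6 354.   61.8]
 [488.5 354.8  45.8]
 [488.6 351.9  43.4]
 [483.7 355.3  69.7]
 [484.  353.5  63.5]
 [479.8 353.2  77. ]
 [480.7 354.9  57.9]
 [466.8 369.3  43.4]
 [467.  351.5  42.7]]
top spectacles 0.6 289 358 402 197 244 [ 520.5 -338.1   11.1]
top spectacles 0.58 168 452 480 229 256 [ 388.7 -655.1   22.2]
top spectacles 0.58 15 387 396 273 275 [ 275.3 -377.3   39.1]
top round_spectacles 0.54 163 284 320 195 231 [546.2 -63.   20.4]
top check_stand 0.76 3415 174 222 118 281 [503.9 300.6  29. ]
```

```bash
python3 - <<'E'
from h import *
for n,k in(('scene',0),('top',0)):
    d=np.load(f'pics/{n}0_d.npy');X=cloud(n,d);m=np.load(f'pics/m_{n}_spectacles_{k}.npy')
    a=np.radians(20)
    Q=X[...,:2]-[527,-321]; xl=Q@[np.cos(a),np.sin(a)]; yl=Q@[-np.sin(a),np.cos(a)]
    sel=(abs(xl)<16)&(abs(yl)<80)&(X[...,2]>8)&(X[...,2]<60)
    P=X[sel];print(n,len(P))
    l=cv2.fitLine(P[:,:2].astype(np.float32),cv2.DIST_HUBER,0,.01,.01).ravel();print('y axis dir',l, 'yaw',(np.degrees(np.arctan2(l[1],l[0]))-90+90)%180-90, )
    u=l[:2]*np.sign(l[1]);s=(P[:,:2]-l[2:])@u;print('ends',np.percentile(s,[1,99]),'mid',l[2:]+u*np.mean(np.percentile(s,[1,99])),'z',np.percentile(P[:,2],[50,90,98]))
    # rail without box
    R=X[(((X[...,0]>320)&(X[...,0]<450))|((X[...,0]>550)&(X[...,0]<690)))&(abs(X[...,1]-300)<60)&(X[...,2]>20)&(X[...,2]<33)]
    print(cv2.minAreaRect(R[:,:2].astype(np.float32)))
    for x0 in (340,400,440,560,620,670):
        r=R[abs(R[:,0]-x0)<12]; print(x0,np.percentile(r[:,1],[4,96]).round(1),end=' ')
    print()
E
```

```text
scene 389
y axis dir [ 3.2188240e-01 -9.4677967e-01  5.2989526e+02 -3.2354886e+02] yaw 18.77681
ends [-67.40512938  68.49043057] mid [ 529.720594   -323.03508809] z [26.26621599 47.29062871 50.30091452]
((504.83465576171875, 296.781494140625), (372.3186340332031, 54.675716400146484), 3.8538334369659424)
340 [262.5 309.3] 400 [266.2 313.6] 440 [268.2 314.8] 560 [277.5 323.9] 620 [280.4 326.8] 670 [282.6 329.5] 
top 154
y axis dir [ 3.3266845e-01 -9.4304383e-01  5.2433203e+02 -3.1742538e+02] yaw 19.430817
ends [-79.10070066  70.81138027] mid [ 525.71082895 -321.33398074] z [20.4290993  50.11595506 53.90761909]
((504.5274658203125, 297.7654113769531), (371.562255859375, 53.394203186035156), 3.639235019683838)
340 [263.9 312.2] 400 [267. 313.] 440 [270.6 318.4] 560 [278.2 324.2] 620 [283.3 327.3] 670 [285.6 332.1]
```

```bash
cat > plan.py <<'E'
# world waypoint -> per-row tool deltas; usage plan.py x y z yaw [rows]
import sys,numpy as np
from station import arm
from scipy.spatial.transform import Rotation as R
def rot(rpy): return R.from_euler('xyz',rpy,degrees=True)
o=arm.get_obs();p=o['tcp_pos'];A=rot(o['orientation'])
x,y,z,yaw=map(float,sys.argv[1:5]);B=rot([180,0,yaw])
d=np.array([x,y,z])-p
n=int(sys.argv[5]) if len(sys.argv)>5 else 8
rv=(A.inv()*B).as_rotvec()
print('t',o['time_s'],'p',p.round(1),'rpy',o['orientation'].round(2),'F',o['force'].round(1),'grip',round(o['gripper_width'],1))
print('rotvec total rad',rv.round(3),'in rows',np.linalg.norm(rv)/.149)
print('delta dist',np.linalg.norm(d).round(1),'per row before turn',(A.inv().apply(d)/n).round(1),' after turn',(B.inv().apply(d)/n).round(1),'rows',n)
E
python3 plan.py 560 -320 200 93.6 11
```

```text
t 1.4 p [ 199.3 -671.   176.2] rpy [-180.     -0.     16.55] F [ 0.  -1.3  0.6] grip 91.3
rotvec total rad [ 0.    -0.    -1.345] in rows 9.025746880779804
delta dist 503.8 per row before turn [ 40.5 -21.3  -2.2]  after turn [29.8 34.7 -2.2] rows 11
```

>>> servo_tool(
  plan=[
    {"delta_pos": [20, -10, -3], "twist": [0, 0, 0]},
    {"delta_pos": [40, -21, -3], "twist": [0, 0, 0]},
    {"delta_pos": [40, -21, -3], "twist": [0, 0, 0]},
    {"delta_pos": [40, -21, -3], "twist": [0, 0, 0]},
    {"delta_pos": [40, -21, -3], "twist": [0, 0, 0]},
    {"delta_pos": [40, -21, -3], "twist": [0, 0, 0]},
    {"delta_pos": [40, -21, -3], "twist": [0, 0, 0]},
    {"delta_pos": [40, -21, -3], "twist": [0, 0, 0]},
  ],
  claw=66,
)

```text
time_s: 2.2
tcp_pos: [443.6, -432.8, 200.7]
orientation: [180.0, -0.0, 16.6]
force: [0.8, -0.1, -0.4]
gripper_width: 60.4
```

>>> servo_tool(
  plan=[
    {"delta_pos": [0, 0, 0], "twist": [0, 0, -0.145]},
    {"delta_pos": [0, 0, 0], "twist": [0, 0, -0.145]},
    {"delta_pos": [0, 0, 0], "twist": [0, 0, -0.145]},
    {"delta_pos": [0, 0, 0], "twist": [0, 0, -0.145]},
    {"delta_pos": [0, 0, 0], "twist": [0, 0, -0.145]},
    {"delta_pos": [0, 0, 0], "twist": [0, 0, -0.145]},
    {"delta_pos": [0, 0, 0], "twist": [0, 0, -0.145]},
    {"delta_pos": [0, 0, 0], "twist": [0, 0, -0.145]},
  ],
)

```text
time_s: 3.0
tcp_pos: [442.5, -434.3, 200.4]
orientation: [180.0, -0.0, 83.4]
force: [-0.1, -0.2, 0.2]
gripper_width: 60.1
```

```bash
python3 plan.py 540 -300 200 93.6 3; python3 plan.py 490 355 200 93.6 16
```

```text
t 3.0 p [ 442.5 -434.3  200.4] rpy [179.99  -0.    83.37] F [-0.1 -0.2  0.2] grip 60.1
rotvec total rad [ 0.     0.    -0.179] in rows 1.1982192902528226
delta dist 165.9 per row before turn [48.2 27.1  0.1]  after turn [42.6 35.2  0.1] rows 3
t 3.0 p [ 442.5 -434.3  200.4] rpy [179.99  -0.    83.37] F [-0.1 -0.2  0.2] grip 60.1
rotvec total rad [ 0.     0.    -0.179] in rows 1.1982192902528226
delta dist 790.7 per row before turn [49.3 -2.7  0. ]  after turn [49.   6.1  0. ] rows 16
```

>>> servo_tool(
  plan=[
    {"delta_pos": [0, 0, 0], "twist": [0, 0, -0.09]},
    {"delta_pos": [0, 0, 0], "twist": [0, 0, -0.089]},
    {"delta_pos": [30, 15, 0], "twist": [0, 0, 0]},
    {"delta_pos": [45, 15, 0], "twist": [0, 0, 0]},
    {"delta_pos": [45, 15, 0], "twist": [0, 0, 0]},
    {"delta_pos": [45, 10, 0], "twist": [0, 0, 0]},
    {"delta_pos": [45, 5, 0], "twist": [0, 0, 0]},
    {"delta_pos": [45, 0, 0], "twist": [0, 0, 0]},
  ],
)

```text
time_s: 3.8
tcp_pos: [487.7, -174.6, 200.4]
orientation: [180.0, 0.0, 93.3]
force: [0.7, -0.4, -0.1]
gripper_width: 59.9
```

>>> servo_tool(
  plan=[
    {"delta_pos": [45, 5, 0], "twist": [0, 0, 0]},
    {"delta_pos": [45, 5, 0], "twist": [0, 0, 0]},
    {"delta_pos": [45, 5, 0], "twist": [0, 0, 0]},
    {"delta_pos": [45, 5, 0], "twist": [0, 0, 0]},
    {"delta_pos": [45, 5, 0], "twist": [0, 0, 0]},
    {"delta_pos": [45, 5, 0], "twist": [0, 0, 0]},
    {"delta_pos": [45, 5, 0], "twist": [0, 0, 0]},
    {"delta_pos": [45, 5, 0], "twist": [0, 0, 0]},
  ],
)

```text
time_s: 4.6
tcp_pos: [506.3, 187.1, 200.6]
orientation: [180.0, -0.0, 93.3]
force: [1.1, 0.0, 0.6]
gripper_width: 59.8
```

```bash
python3 plan.py 490 355 120 93.6 8
```

```text
t 4.6 p [506.3 187.1 200.6] rpy [ 1.7996e+02 -1.0000e-02  9.3290e+01] F [1.1 0.  0.6] grip 59.8
rotvec total rad [ 0.001 -0.    -0.005] in rows 0.036727168006535124
delta dist 186.9 per row before turn [21.1 -0.8 10.1]  after turn [21.1 -0.7 10.1] rows 8
```

>>> servo_tool(
  plan=[
    {"delta_pos": [40, -2, 0], "twist": [0, 0, -0.005]},
    {"delta_pos": [40, -2, 0], "twist": [0, 0, 0]},
    {"delta_pos": [40, -2, 10], "twist": [0, 0, 0]},
    {"delta_pos": [40, 0, 10], "twist": [0, 0, 0]},
    {"delta_pos": [8, 0, 20], "twist": [0, 0, 0]},
    {"delta_pos": [0, 0, 20], "twist": [0, 0, 0]},
    {"delta_pos": [0, 0, 20], "twist": [0, 0, 0]},
    {"delta_pos": [0, 0, 0], "twist": [0, 0, 0]},
  ],
)

```text
time_s: 5.4
tcp_pos: [488.7, 351.5, 118.0]
orientation: [-179.8, 0.1, 93.6]
force: [0.3, -0.2, -0.3]
gripper_width: 60.4
```

```bash
python3 plan.py 490 356 54 93.6 8; python3 - <<'E'
from h import *
p,d=snap('scene','sc2'); cv2.imwrite('pics/sc2c.png',cv2.resize(p[90:250,380:520,::-1],(525,600),interpolation=cv2.INTER_CUBIC))
E
```

```text
t 5.4 p [488.7 351.5 118. ] rpy [-1.798e+02  1.100e-01  9.359e+01] F [ 0.3 -0.2 -0.3] grip 60.4
rotvec total rad [-0.003  0.002 -0.   ] in rows 0.026325245147940098
delta dist 64.2 per row before turn [0.6 0.2 8. ]  after turn [0.5 0.2 8. ] rows 8
```

View pics/sc2c.png

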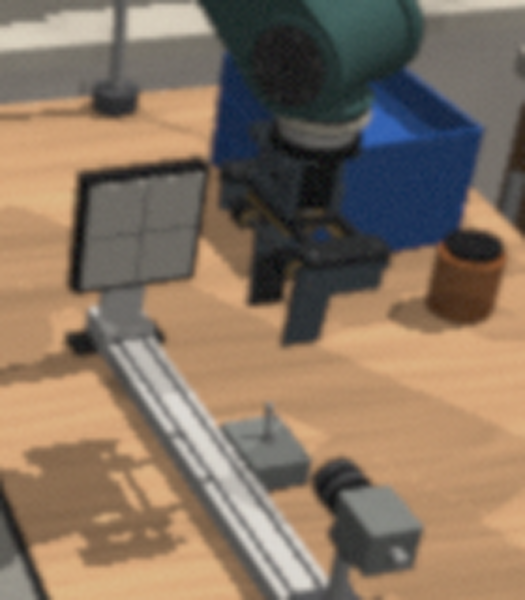

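The fingers hang above the toggle, straddling it at crop px (268,410). I'll descend, then push toward the camera.

>>> servo_tool(
  plan=[
    {"delta_pos": [4, 0, 10], "twist": [0, 0, 0]},
    {"delta_pos": [1, 1, 15], "twist": [0, 0, 0]},
    {"delta_pos": [0, 0, 15], "twist": [0, 0, 0]},
    {"delta_pos": [0, 0, 15], "twist": [0, 0, 0]},
    {"delta_pos": [0, 0, 9], "twist": [0, 0, 0]},
    {"delta_pos": [0, 5, 0], "twist": [0, 0, 0]},
    {"delta_pos": [0, 7, 0], "twist": [0, 0, 0]},
    {"delta_pos": [0, 7, 0], "twist": [0, 0, 0]},
  ],
)

```text
time_s: 6.25
tcp_pos: [511.7, 358.5, 56.9]
orientation: [179.9, -0.0, 93.5]
force: [0.9, -0.7, -1.3]
gripper_width: 60.3
```

>>> servo_tool(
  plan=[
    {"delta_pos": [0, 5, 0], "twist": [0, 0, 0]},
    {"delta_pos": [0, 5, 0], "twist": [0, 0, 0]},
    {"delta_pos": [0, 4, 0], "twist": [0, 0, 0]},
    {"delta_pos": [0, 3, 0], "twist": [0, 0, 0]},
    {"delta_pos": [0, 2, 0], "twist": [0, 0, 0]},
    {"delta_pos": [0, 2, 0], "twist": [0, 0, 0]},
    {"delta_pos": [0, 2, 0], "twist": [0, 0, 0]},
    {"delta_pos": [0, 0, 0], "twist": [0, 0, 0]},
  ],
)

```text
time_s: 7.05
tcp_pos: [533.6, 359.6, 56.3]
orientation: [180.0, -0.0, 93.5]
force: [0.6, 1.1, 0.6]
gripper_width: 60.2
```

```bash
python3 plan.py 535.5 359 54 93.6 8; python3 - <<'E'
from h import *
p,d=snap('scene','sc3'); cv2.imwrite('pics/sc3c.png',cv2.resize(p[150:250,400:520,::-1],(720,600),interpolation=cv2.INTER_CUBIC))
E
```

```text
t 7.05 p [533.6 359.6  56.3] rpy [180.    -0.    93.55] F [0.6 1.1 0.6] grip 60.2
rotvec total rad [ 0.    -0.    -0.001] in rows 0.006066823944514341
delta dist 3.0 per row before turn [-0.1  0.2  0.3]  after turn [-0.1  0.2  0.3] rows 8
```

View pics/sc3c.png

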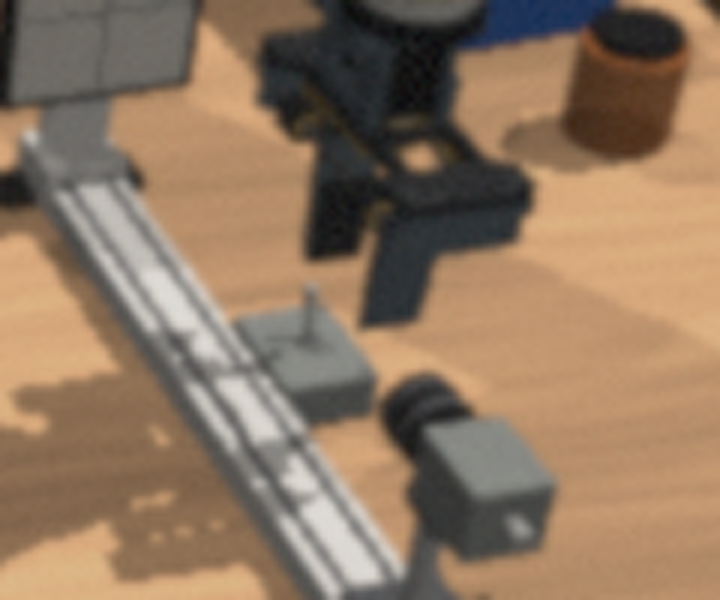

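```bash
python3 - <<'E'
from h import *
def c(n,X): u=proj(n,X); return ((u-[400,150])*6).round()
print(c('scene',[533.6,359.6,56.3]),c('scene',[485.5,355.5,61]),c('scene',[511,357,61]),c('scene',[498.4,356,34]))
d=np.load('pics/sc3_d.npy')
for u,v in((463,202),(466,200),(452,198),(454,191),(455,190)): print(u,v,d[v,u],deproj('scene',u,v,d[v,u]).round(1))
p,dd=snap('top','tp3')
cv2.imwrite('pics/tp3c.png',cv2.resize(p[160:260,140:260,::-1],(720,600),interpolation=cv2.INTER_CUBIC))
X=cloud('scene',d);s=(X[...,0]>470)&(X[...,0]<530)&(X[...,1]>345)&(X[...,1]<370)&(X[...,2]>40)&(X[...,2]<75);print(X[s].round(1))
E
```

```text
[345. 346.] [307. 292.] [326. 317.] [310. 342.]
463 202 1553.1458 [568.2 356.7 105.1]
466 200 1546.627 [570.7 364.4 114.1]
452 198 1642.9034 [486.5 357.6  64. ]
454 191 1605.8212 [502.2 352.2 104.8]
455 190 1613.6359 [494.6 359.1 103. ]
[[485.8 353.6  68.3]
 [482.3 359.1  65.1]
 [484.8 351.1  63.6]
 [492.  351.1  68.7]
 [486.5 357.6  64. ]
 [487.3 354.2  60.7]
 [484.5 359.3  58.1]
 [490.4 353.3  58.7]
 [492.6 355.8  59.9]
 [490.1 354.1  54.1]
 [488.7 358.5  52.5]
 [488.4 355.6  48.4]
 [492.3 357.3  51. ]
 [494.8 353.   49. ]
 [492.6 357.9  46.8]
 [494.9 353.6  44.7]
 [498.7 355.4  47.2]
 [494.3 350.9  40.3]
 [503.4 354.3  42.1]
 [507.  349.4  41.1]]
```

View pics/tp3c.png

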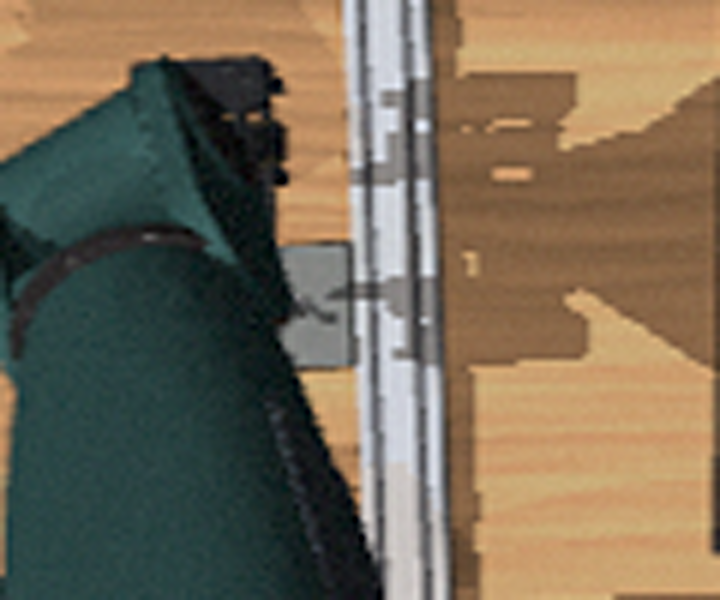

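```bash
python3 - <<'E'
from h import *
for f,n,c in (('scene0','scene',(199,-671)),('sc2','scene',(488.7,351.5)),('sc3','scene',(533.6,359.6)),('tp3','top',(533.6,359.6))):
    X=cloud(n,np.load(f'pics/{f}_d.npy'))
    s=(np.hypot(X[...,0]-c[0],X[...,1]-c[1])<80)&(X[...,2]>75)
    P=X[s];print(f,len(P),'z low',np.percentile(P[:,2],[0,1,3,10,50,90]).round(),)
    q=P[P[:,2]<np.percentile(P[:,2],4)];print(q.mean(0).round(1), P.min(0).round(),P.max(0).round())
print(arm.get_obs())
E
```

```text
scene0 2738 z low [214. 233. 261. 313. 453. 540.]
[ 211.  -664.2  246.7] [ 134. -750.  214.] [ 277. -591.  601.]
sc2 3902 z low [156. 166. 182. 252. 430. 515.]
[491.7 349.3 174.1] [409. 272. 156.] [568. 425. 568.]
sc3 3977 z low [ 93. 105. 121. 193. 375. 466.]
[537.2 356.7 112.8] [454. 281.  93.] [613. 433. 525.]
tp3 1560 z low [ 91. 183. 192. 336. 405. 488.]
[562.5 332.5 178.7] [455. 282.  91.] [612. 428. 522.]
{'time_s': 7.15, 'joint_pos': array([3.19102144e+01, 2.57828356e+01, 1.08518162e+02, 1.68667836e-03,
       4.57050978e+01, 2.83558061e+01]), 'joint_vel': array([ 0.13277542, -0.09921808,  0.13557741,  0.03271318, -0.02686727,
        0.06469834]), 'effort': array([-9.46388533e-02, -7.40157652e+01, -3.55640888e+01,  5.88019216e-02,
       -9.21758765e-03, -4.96147681e-03]), 'tcp_pos': array([533.36324847, 359.57694323,  56.19568044]), 'orientation': array([-1.79994062e+02,  1.83284666e-03,  9.35532305e+01]), 'force': array([ 0.07140898,  0.20867969, -1.03175626]), 'ft_torque': array([-0.00150955, -0.09082275,  0.01663988]), 'gripper_width': 60.10573479373756}
```

The picture disagrees with the readout: the fingertips show at z≈95–100, though the reported TCP is at z=56, and the toggle hasn't moved. I'll shut the fingers here and see whether the opening explains the offset.

>>> servo_tool(
  plan=[
    {"delta_pos": [0, 0, 0], "twist": [0, 0, 0]},
    {"delta_pos": [0, 0, 0], "twist": [0, 0, 0]},
    {"delta_pos": [0, 0, 0], "twist": [0, 0, 0]},
    {"delta_pos": [0, 0, 0], "twist": [0, 0, 0]},
    {"delta_pos": [0, 0, 0], "twist": [0, 0, 0]},
    {"delta_pos": [0, 0, 0], "twist": [0, 0, 0]},
    {"delta_pos": [0, 0, 0], "twist": [0, 0, 0]},
    {"delta_pos": [0, 0, 0], "twist": [0, 0, 0]},
  ],
  claw=0,
)

```text
time_s: 7.95
tcp_pos: [533.4, 359.6, 56.2]
orientation: [-180.0, 0.0, 93.6]
force: [0.6, 0.5, -0.3]
gripper_width: 1.0
```

```bash
python3 - <<'E'
from h import *
p,d=snap('scene','sc4'); o=arm.get_obs(); print(o['time_s'],o['tcp_pos'],o['gripper_width'])
im=np.ascontiguousarray(cv2.resize(p[150:250,400:520,::-1],(720,600),interpolation=cv2.INTER_CUBIC))
for z,c in ((0,(0,0,255)),(19,(0,255,0)),(40,(255,0,0)),(79,(255,0,255))):
    u=(proj('scene',o['tcp_pos']+[0,0,z])-[400,150])*6; cv2.circle(im,tuple(int(a) for a in u),5,c,2)
cv2.imwrite('pics/sc4c.png',im)
X=cloud('scene',d)
s=(abs(X[...,0]-533)<40)&(abs(X[...,1]-360)<20)&(X[...,2]>45)&(X[...,2]<250);P=X[s]
for z in range(45,200,8):
    q=P[(P[:,2]>=z)&(P[:,2]<z+8)]
    if len(q): print(z,len(q),q.min(0).round(),q.max(0).round())
E
```

```text
8.0 [533.40631353 359.58832955  56.23673311] 0.4474368003586465
45 3 [494. 352.  45.] [497. 357.  51.]
53 1 [496. 355.  54.] [496. 355.  54.]
69 1 [493. 354.  69.] [493. 354.  69.]
93 13 [526. 343.  94.] [541. 369. 101.]
101 21 [521. 343. 102.] [548. 377. 109.]
109 22 [519. 341. 109.] [548. 377. 117.]
117 22 [521. 341. 117.] [547. 373. 125.]
125 17 [527. 341. 125.] [548. 358. 133.]
133 14 [520. 342. 134.] [550. 359. 139.]
141 19 [519. 340. 141.] [552. 360. 148.]
149 13 [525. 342. 149.] [553. 351. 157.]
157 6 [540. 341. 160.] [549. 360. 164.]
165 2 [546. 341. 167.] [555. 342. 169.]
173 4 [555. 346. 174.] [557. 350. 181.]
181 2 [556. 345. 185.] [557. 348. 186.]
189 12 [543. 341. 190.] [562. 380. 197.]
197 19 [524. 357. 197.] [564. 380. 204.]
```

View pics/sc4c.png

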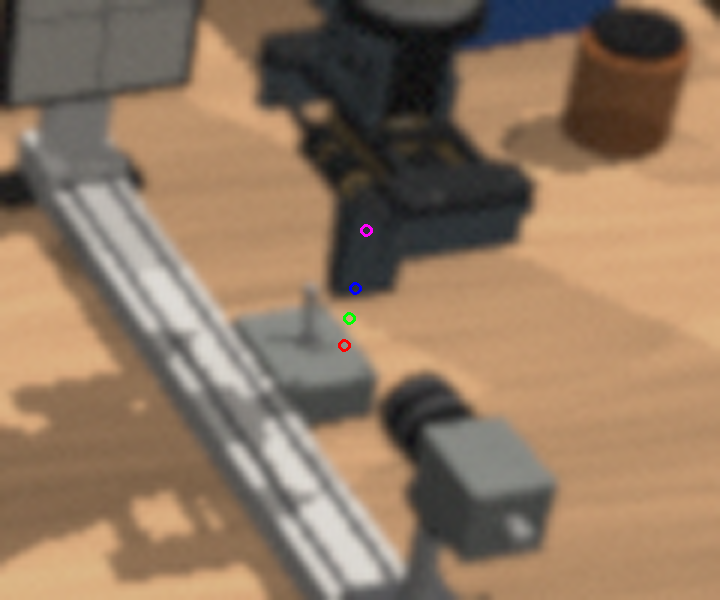

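```bash
python3 - <<'E'
from h import *
d=np.load('pics/sc4_d.npy');t=np.array([533.4,359.6,56.2])
for u in range(455,467,2):
    col=[(v,round(float(d[v,u]))) for v in range(194,204)]
    print(u,col)
a=np.radians(3.6);ex=np.array([np.cos(a),np.sin(a),0]);ey=np.array([-np.sin(a),np.cos(a),0])
for off in (35,40,45):
    print(off,[proj('scene',t+[0,0,off]+13.5*ex+s*ey).round(1).tolist() for s in(-16,0,16)], 'depth',(arm.get_calibration('scene')['R']@(t+[0,0,off]+13.5*ex)+arm.get_calibration('scene')['t'])[2])
E
```

```text
455 [(194, 1585), (195, 1578), (196, 1575), (197, 1591), (198, 1581), (199, 1584), (200, 1737), (201, 1732), (202, 1672), (203, 1671)]
457 [(194, 1555), (195, 1560), (196, 1561), (197, 1572), (198, 1571), (199, 1577), (200, 1736), (201, 1737), (202, 1722), (203, 1727)]
459 [(194, 1561), (195, 1568), (196, 1568), (197, 1573), (198, 1572), (199, 1583), (200, 1736), (201, 1738), (202, 1729), (203, 1720)]
461 [(194, 1567), (195, 1566), (196, 1569), (197, 1578), (198, 1583), (199, 1746), (200, 1731), (201, 1728), (202, 1730), (203, 1717)]
463 [(194, 1567), (195, 1568), (196, 1569), (197, 1580), (198, 1578), (199, 1737), (200, 1739), (201, 1736), (202, 1731), (203, 1724)]
465 [(194, 1569), (195, 1573), (196, 1576), (197, 1581), (198, 1744), (199, 1739), (200, 1737), (201, 1732), (202, 1738), (203, 1721)]
35 [[456.4, 202.3], [460.9, 201.6], [465.3, 200.9]] depth 1578.8118140484808
40 [[456.6, 201.0], [461.1, 200.4], [465.5, 199.7]] depth 1575.8742504974293
45 [[456.9, 199.8], [461.3, 199.2], [465.8, 198.5]] depth 1572.936686946378
```

The true fingertips sit about 41 mm (±5) above the reported TCP, at every opening. The lateral position agrees and the body-to-tip length is right, so this is an offset along the tool axis. I'll allow for it: back off, open, descend to a true tip z of about 54, then push.

>>> servo_tool(
  plan=[
    {"delta_pos": [0, -15, 0], "twist": [0, 0, 0]},
    {"delta_pos": [0, -15, 0], "twist": [0, 0, 0]},
    {"delta_pos": [0, -15, 0], "twist": [0, 0, 0]},
    {"delta_pos": [0, 0, 0], "twist": [0, 0, 0]},
    {"delta_pos": [0, 0, 10], "twist": [0, 0, 0]},
    {"delta_pos": [0, 0, 12], "twist": [0, 0, 0]},
    {"delta_pos": [0, 0, 12], "twist": [0, 0, 0]},
    {"delta_pos": [0, 0, 7], "twist": [0, 0, 0]},
  ],
  claw=66,
)

```text
time_s: 8.8
tcp_pos: [488.1, 356.3, 13.3]
orientation: [-179.9, 0.1, 93.5]
force: [0.1, 0.1, -0.7]
gripper_width: 60.0
```

>>> servo_tool(
  plan=[
    {"delta_pos": [0, 0, 2], "twist": [0, 0, 0]},
    {"delta_pos": [0, 6, 0], "twist": [0, 0, 0]},
    {"delta_pos": [0, 6, 0], "twist": [0, 0, 0]},
    {"delta_pos": [0, 6, 0], "twist": [0, 0, 0]},
    {"delta_pos": [0, 6, 0], "twist": [0, 0, 0]},
    {"delta_pos": [0, 4, 0], "twist": [0, 0, 0]},
    {"delta_pos": [0, 4, 0], "twist": [0, 0, 0]},
    {"delta_pos": [0, 0, 0], "twist": [0, 0, 0]},
  ],
)

```text
time_s: 9.6
tcp_pos: [520.9, 358.8, 13.3]
orientation: [180.0, -0.0, 93.5]
force: [-0.1, 0.0, -0.1]
gripper_width: 60.1
```

```bash
python3 plan.py 535.5 359 13 93.6 8; python3 - <<'E'
from h import *
p,d=snap('scene','sc5'); cv2.imwrite('pics/sc5c.png',cv2.resize(p[150:250,400:520,::-1],(720,600),interpolation=cv2.INTER_CUBIC))
E
```

```text
t 9.6 p [520.9 358.8  13.3] rpy [ 1.7998e+02 -1.0000e-02  9.3540e+01] F [-0.1  0.  -0.1] grip 60.1
rotvec total rad [ 0.    -0.    -0.001] in rows 0.00678436614368703
delta dist 14.6 per row before turn [-0.1  1.8  0. ]  after turn [-0.1  1.8  0. ] rows 8
```

View pics/sc5c.png

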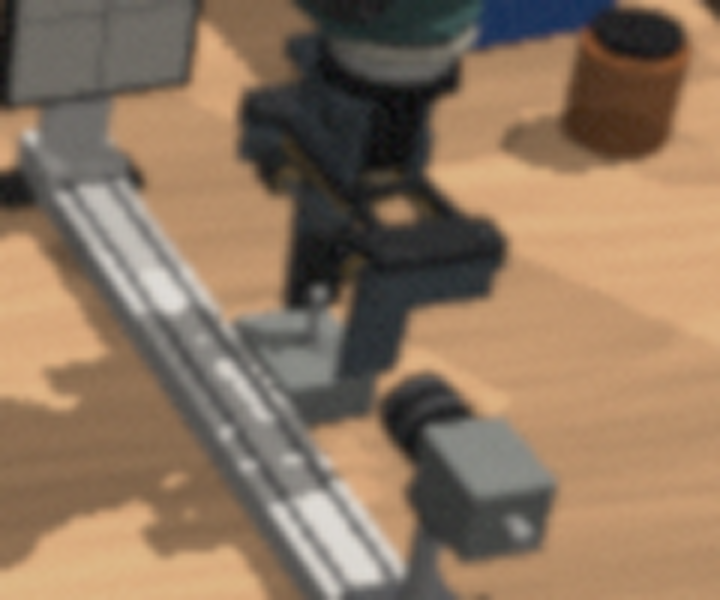

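The ball has moved from crop (310,292) to (319,293), so the toggle is being pushed. I'll continue.

>>> servo_tool(
  plan=[
    {"delta_pos": [0, 4, 0], "twist": [0, 0, 0]},
    {"delta_pos": [0, 4, 0], "twist": [0, 0, 0]},
    {"delta_pos": [0, 3, 0], "twist": [0, 0, 0]},
    {"delta_pos": [0, 2, 0], "twist": [0, 0, 0]},
    {"delta_pos": [0, 1, 0], "twist": [0, 0, 0]},
    {"delta_pos": [0, 1, 0], "twist": [0, 0, 0]},
    {"delta_pos": [0, 0, 0], "twist": [0, 0, 0]},
    {"delta_pos": [0, 0, 0], "twist": [0, 0, 0]},
  ],
)

```text
time_s: 10.45
tcp_pos: [533.7, 359.3, 12.5]
orientation: [-179.8, 0.1, 93.5]
force: [-11.3, 1.5, 1.5]
gripper_width: 60.3
```

```bash
cat > tog.py <<'E'
import sys
from h import *
f=sys.argv[1]
o=arm.get_obs();print(o['time_s'],o['tcp_pos'].round(1),o['force'].round(1))
p,d=snap('scene',f); cv2.imwrite(f'pics/{f}c.png',cv2.resize(p[150:250,400:520,::-1],(720,600),interpolation=cv2.INTER_CUBIC))
X=cloud('scene',d);s=(X[...,0]>465)&(X[...,0]<530)&(X[...,1]>340)&(X[...,1]<372)&(X[...,2]>52)&(X[...,2]<72);print(X[s].round(1))
print([proj('scene',[498.4+30*np.sin(q-.45),357+1.9*np.sin(q-.45),34+30*np.cos(q-.45)]).round(1).tolist() for q in (0,.45,.7,.9)])
E
python3 tog.py sc6
```

```text
10.45 [533.7 359.3  12.5] [-11.3   1.5   1.5]
[[497.6 359.3  71.5]
 [499.  365.9  71.7]
 [496.2 342.3  68.5]
 [501.5 346.9  71.6]
 [503.3 357.   71.6]
 [498.2 363.3  67.2]
 [499.9 366.1  68. ]
 [498.7 370.4  66.7]
 [498.3 341.9  65.8]
 [499.2 345.1  66. ]
 [504.  346.3  69.2]
 [501.3 351.4  66.6]
 [501.9 354.7  66.7]
 [501.3 358.7  65.7]
 [502.9 361.5  66.5]
 [501.7 365.8  65.1]
 [503.1 368.8  65.7]
 [498.8 342.3  61.8]
 [502.2 344.2  64. ]
 [507.6 345.1  67.7]
 [499.1 353.2  60.6]
 [502.7 355.   63. ]
 [512.8 353.4  70.3]
 [498.5 364.5  58.7]
 [499.4 367.7  59. ]
 [501.9 370.1  60.4]
 [503.1 340.7  60.8]
 [501.8 345.1  59.3]
 [507.  346.1  62.9]
 [500.2 353.3  57.1]
 [508.9 352.4  63.4]
 [513.4 353.7  66.5]
 [508.6 359.9  62.3]
 [496.7 369.8  52.5]
 [499.7 372.   54.3]
 [497.5 340.6  52.5]
 [498.2 343.9  52.6]
 [503.6 344.8  56.4]
 [505.4 347.6  57.3]
 [509.3 352.9  59.4]
 [513.2 354.5  62. ]
 [505.5 355.5  52.1]]
[[451.4, 198.5], [453.1, 200.0], [454.0, 201.4], [454.7, 202.8]]
```

View pics/sc6c.png

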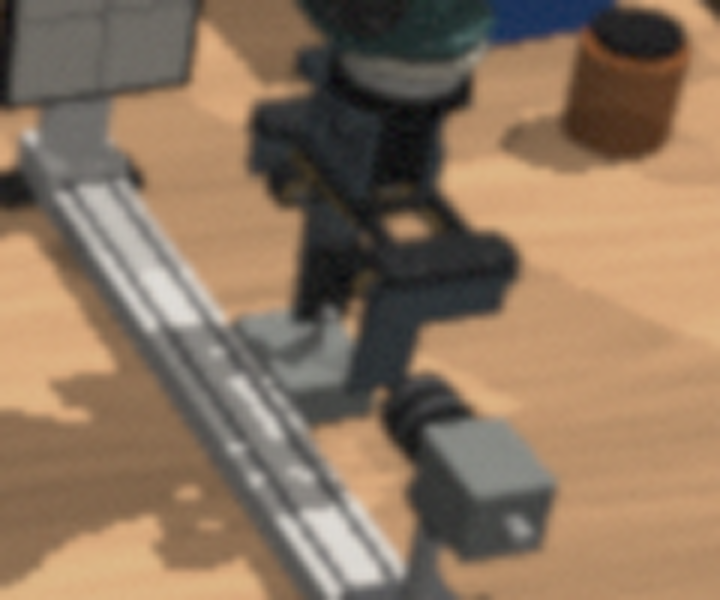

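Force is 11 N against the stop and the ball is at crop (329,315), where joint 0.9 predicts (328,317). The lamp is on. I'll back off and lift away.

>>> servo_tool(
  plan=[
    {"delta_pos": [0, -6, 0], "twist": [0, 0, 0]},
    {"delta_pos": [0, -6, 0], "twist": [0, 0, 0]},
    {"delta_pos": [0, 0, -15], "twist": [0, 0, 0]},
    {"delta_pos": [0, 0, -30], "twist": [0, 0, 0]},
    {"delta_pos": [0, 0, -30], "twist": [0, 0, 0]},
    {"delta_pos": [0, 0, -30], "twist": [0, 0, 0]},
    {"delta_pos": [0, 0, -30], "twist": [0, 0, 0]},
    {"delta_pos": [-20, 0, -15], "twist": [0, 0, 0]},
  ],
  claw=100,
)

```text
time_s: 11.3
tcp_pos: [526.2, 340.9, 167.7]
orientation: [179.7, -0.1, 93.6]
force: [-0.6, -0.7, -0.6]
gripper_width: 91.0
```

>>> servo_tool(
  plan=[
    {"delta_pos": [-40, 0, 0], "twist": [0, 0, 0]},
    {"delta_pos": [-40, 0, 0], "twist": [0, 0, 0]},
    {"delta_pos": [-45, 0, 0], "twist": [0, 0, 0]},
    {"delta_pos": [-45, 0, 0], "twist": [0, 0, 0]},
    {"delta_pos": [-45, 0, 0], "twist": [0, 0, 0]},
    {"delta_pos": [-45, 0, 0], "twist": [0, 0, 0]},
    {"delta_pos": [-45, 0, 0], "twist": [0, 0, 0]},
    {"delta_pos": [-45, 0, 0], "twist": [0, 0, 0]},
  ],
)

```text
time_s: 12.1
tcp_pos: [546.8, -12.3, 164.8]
orientation: [179.9, 0.0, 93.6]
force: [1.7, -0.5, 0.1]
gripper_width: 91.4
```

```bash
python3 tog.py sc7; python3 plan.py 527.5 -322 120 109.1 7
```

```text
12.1 [546.8 -12.3 164.8] [ 1.7 -0.5  0.1]
[[506.  356.9  65.1]
 [511.7 351.   65.6]
 [513.2 353.9  66.3]
 [514.4 356.9  66.8]
 [508.6 353.2  58.9]
 [512.5 354.9  61.4]]
[[451.4, 198.5], [453.1, 200.0], [454.0, 201.4], [454.7, 202.8]]
t 12.15 p [547.2 -16.9 164.8] rpy [1.7987e+02 9.0000e-02 9.3470e+01] F [ 0.4 -2.5 -0.4] grip 91.3
rotvec total rad [ 0.002  0.002 -0.273] in rows 1.8307645914724222
delta dist 309.0 per row before turn [-43.3  -5.5   6.5]  after turn [-40.3 -16.9   6.4] rows 7
```

View pics/sc7c.png

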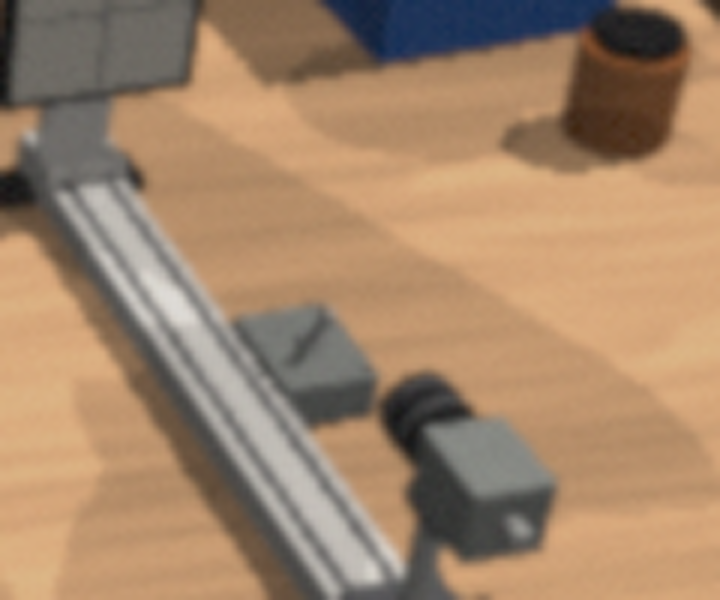

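The toggle tip is now measured at x≈511, which matches on (off was 486). On to the spectacles.

>>> servo_tool(
  plan=[
    {"delta_pos": [-42, -5, 0], "twist": [0, 0, 0]},
    {"delta_pos": [-42, -5, 0], "twist": [0, 0, 0]},
    {"delta_pos": [-42, -5, 0], "twist": [0, 0, 0]},
    {"delta_pos": [-42, -6, 0], "twist": [0, 0, 0]},
    {"delta_pos": [-42, -6, 0], "twist": [0, 0, 0]},
    {"delta_pos": [-42, -6, 0], "twist": [0, 0, 0]},
    {"delta_pos": [-42, -6, 0], "twist": [0, 0, -0.136]},
    {"delta_pos": [0, 0, 0], "twist": [0, 0, -0.137]},
  ],
)

```text
time_s: 12.95
tcp_pos: [525.8, -310.6, 164.8]
orientation: [179.9, 0.1, 109.3]
force: [-0.2, 1.1, 0.6]
gripper_width: 91.1
```

```bash
python3 plan.py 527.5 -322 40 109.1 6; python3 - <<'E'
from h import *
for n in('scene','top'):
    p,d=snap(n,n+'8')
    for t in ('spectacles','bridge','right_lens'):
        for r in arm.landmark_of(n,t): print(n,t,round(r['score'],2),w(n,r['xyz']).round(1))
E
```

```text
t 12.95 p [ 525.8 -310.6  164.8] rpy [1.7993e+02 1.5000e-01 1.0932e+02] F [-0.2  1.1  0.6] grip 91.1
rotvec total rad [0.001 0.003 0.004] in rows 0.032226863403980344
delta dist 125.4 per row before turn [-1.8 -0.4 20.8]  after turn [-1.9 -0.3 20.8] rows 6
scene spectacles 0.91 [ 278.8 -370.8    4.5]
scene spectacles 0.83 [ 3.853e+02 -6.562e+02  5.000e-01]
scene spectacles 0.68 [ 525.1 -326.     7.1]
scene bridge 0.97 [ 526.4 -321.2   14. ]
scene bridge 0.75 [ 384.6 -654.7   14. ]
scene bridge 0.7 [ 279.  -370.1   14.2]
scene right_lens 0.83 [ 409.4 -675.6   25. ]
scene right_lens 0.66 [ 285.1 -337.2   23.7]
scene right_lens 0.56 [ 513.9 -291.7   24.9]
top spectacles 0.51 [ 384.8 -655.     1.8]
top spectacles 0.48 [ 275.5 -371.7   -2.6]
top bridge 0.76 [ 385.6 -650.3    6.1]
top bridge 0.43 [ 277.3 -365.8   12. ]
```

>>> servo_tool(
  plan=[
    {"delta_pos": [-6, 0, 20], "twist": [0, 0, 0]},
    {"delta_pos": [-5, -2, 30], "twist": [0, 0, 0]},
    {"delta_pos": [0, 0, 30], "twist": [0, 0, 0]},
    {"delta_pos": [0, 0, 30], "twist": [0, 0, 0]},
    {"delta_pos": [0, 0, 30], "twist": [0, 0, 0]},
    {"delta_pos": [0, 0, 15], "twist": [0, 0, 0]},
    {"delta_pos": [0, 0, 0], "twist": [0, 0, 0]},
    {"delta_pos": [0, 0, 0], "twist": [0, 0, 0]},
  ],
)

```text
time_s: 14.15
tcp_pos: [528.0, -317.3, 9.1]
orientation: [180.0, 0.0, 109.2]
force: [-0.2, -0.3, 0.5]
gripper_width: 91.4
```

```bash
python3 plan.py 527.5 -322 -31 109.1 8; python3 - <<'E'
from h import *
p,d=snap('scene','s9'); cv2.imwrite('pics/s9c.png',cv2.resize(p[170:270,200:320,::-1],(720,600),interpolation=cv2.INTER_CUBIC))
o=arm.get_obs()['tcp_pos']
X=cloud('scene',d);a=np.radians(19.1);Q=X[...,:2]-o[:2];xl=Q@[np.cos(a),np.sin(a)];yl=Q@[-np.sin(a),np.cos(a)]
s=(xl>30)&(xl<62)&(abs(yl)<20)&(X[...,2]>20)&(X[...,2]<120)
P=X[s]; print('front finger z',np.percentile(P[:,2],[0,2,5,10]).round(1),'x',np.percentile(xl[s],[2,50,98]).round(1),'y',np.percentile(yl[s],[2,50,98]).round(1))
E
```

```text
t 14.15 p [ 528.  -317.3    9.1] rpy [1.7998e+02 3.0000e-02 1.0919e+02] F [-0.2 -0.3  0.5] grip 91.4
rotvec total rad [0.    0.    0.002] in rows 0.011529326407966467
delta dist 40.4 per row before turn [-0.5 -0.2  5. ]  after turn [-0.5 -0.2  5. ] rows 8
front finger z [46.1 50.4 54.3 55.9] x [48.8 55.3 60.7] y [-16.6  -0.5  17.1]
```

View pics/s9c.png

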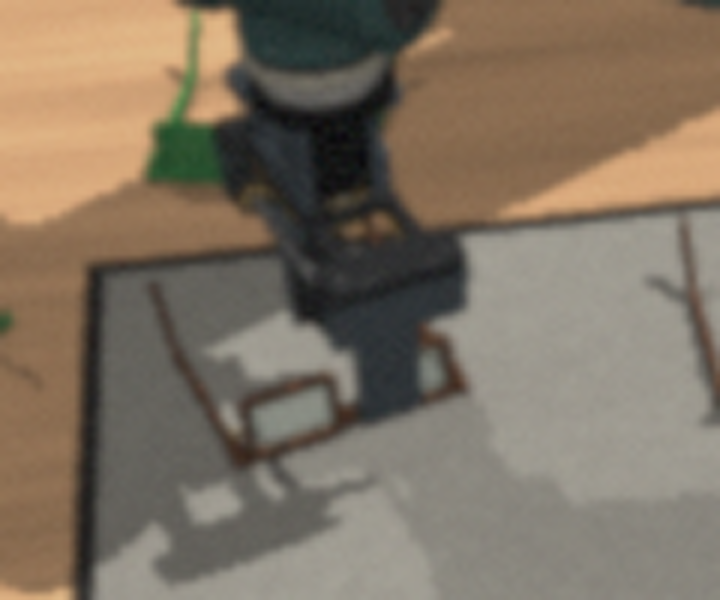

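The front finger's tip is at z≈46–50 (reported 9), so the ~41 mm offset holds. I'll shift 5 mm and descend to a true tip height of about 10 mm.

>>> servo_tool(
  plan=[
    {"delta_pos": [-4, 0, 5], "twist": [0, 0, 0]},
    {"delta_pos": [-0.5, 0, 8], "twist": [0, 0, 0]},
    {"delta_pos": [0, 0, 8], "twist": [0, 0, 0]},
    {"delta_pos": [0, 0, 6], "twist": [0, 0, 0]},
    {"delta_pos": [0, 0, 4], "twist": [0, 0, 0]},
    {"delta_pos": [0, 0, 4], "twist": [0, 0, 0]},
    {"delta_pos": [0, 0, 3], "twist": [0, 0, 0]},
    {"delta_pos": [0, 0, 2], "twist": [0, 0, 0]},
  ],
)

```text
time_s: 15.0
tcp_pos: [528.9, -321.4, -32.0]
orientation: [-180.0, -0.0, 109.2]
force: [-0.6, -0.1, -0.4]
gripper_width: 91.2
```

```bash
python3 plan.py 527.5 -322 -31 109.1 8; python3 - <<'E'
from h import *
p,d=snap('scene','s10'); cv2.imwrite('pics/s10c.png',cv2.resize(p[180:270,210:310,::-1],(660,594),interpolation=cv2.INTER_CUBIC))
E
```

```text
t 15.0 p [ 528.9 -321.4  -32. ] rpy [-180.    -0.   109.2] F [-0.6 -0.1 -0.4] grip 91.2
rotvec total rad [-0.    -0.     0.002] in rows 0.011352043263600776
delta dist 1.8 per row before turn [-0.  -0.2 -0.1]  after turn [-0.  -0.2 -0.1] rows 8
```

View pics/s10c.png

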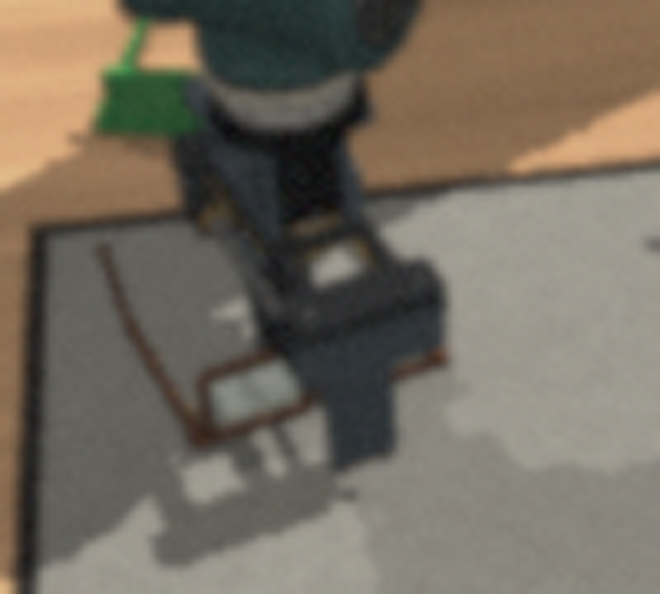

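The fingers straddle the bridge with the tips just above the mat and no contact force. Closing.

>>> servo_tool(
  plan=[
    {"delta_pos": [0, 0, 0], "twist": [0, 0, 0]},
    {"delta_pos": [0, 0, 0], "twist": [0, 0, 0]},
    {"delta_pos": [0, 0, 0], "twist": [0, 0, 0]},
    {"delta_pos": [0, 0, 0], "twist": [0, 0, 0]},
    {"delta_pos": [0, 0, 0], "twist": [0, 0, 0]},
    {"delta_pos": [0, 0, 0], "twist": [0, 0, 0]},
    {"delta_pos": [0, 0, 0], "twist": [0, 0, 0]},
    {"delta_pos": [0, 0, 0], "twist": [0, 0, 0]},
  ],
  claw=0,
  force=25,
)

```text
time_s: 15.85
tcp_pos: [528.9, -321.5, -31.8]
orientation: [180.0, -0.0, 109.2]
force: [0.6, 0.5, -0.1]
gripper_width: 29.9
```

>>> servo_tool(
  plan=[
    {"delta_pos": [0, 0, 0], "twist": [0, 0, 0]},
    {"delta_pos": [0, 0, 0], "twist": [0, 0, 0]},
    {"delta_pos": [0, 0, -3], "twist": [0, 0, 0]},
    {"delta_pos": [0, 0, -6], "twist": [0, 0, 0]},
    {"delta_pos": [0, 0, -12], "twist": [0, 0, 0]},
    {"delta_pos": [0, 0, -20], "twist": [0, 0, 0]},
    {"delta_pos": [0, 0, -25], "twist": [0, 0, 0]},
    {"delta_pos": [0, 0, -25], "twist": [0, 0, 0]},
  ],
)

```text
time_s: 16.65
tcp_pos: [528.9, -321.5, 61.0]
orientation: [180.0, 0.0, 109.2]
force: [0.1, 0.0, -0.3]
gripper_width: 7.8
```

```bash
python3 - <<'E'
from h import *
o=arm.get_obs();print(o['time_s'],o['tcp_pos'],o['gripper_width'],o['force'])
p,d=snap('scene','s11'); cv2.imwrite('pics/s11c.png',cv2.resize(p[150:270,180:320,::-1],(700,600),interpolation=cv2.INTER_CUBIC))
for t in ('spectacles','bridge','right_lens'):
    for r in arm.landmark_of('scene',t): print(t,round(r['score'],2),w('scene',r['xyz']).round(1))
E
```

```text
16.65 [ 528.8661403  -321.47830168   61.02226735] 7.828898607194393 [ 0.07722826  0.00792603 -0.29613278]
spectacles 0.86 [ 3.855e+02 -6.540e+02 -6.000e-01]
spectacles 0.8 [ 527.5 -328.1   94.8]
spectacles 0.73 [ 274.9 -370.7    2.2]
bridge 0.82 [ 527.7 -326.3  105.8]
bridge 0.69 [ 384.9 -653.    10.3]
bridge 0.46 [ 280.2 -365.3   14.4]
right_lens 0.83 [ 515.9 -291.1  113. ]
right_lens 0.62 [ 410.2 -674.8   23.2]
right_lens 0.51 [ 285.4 -340.7   21.5]
```

View pics/s11c.png

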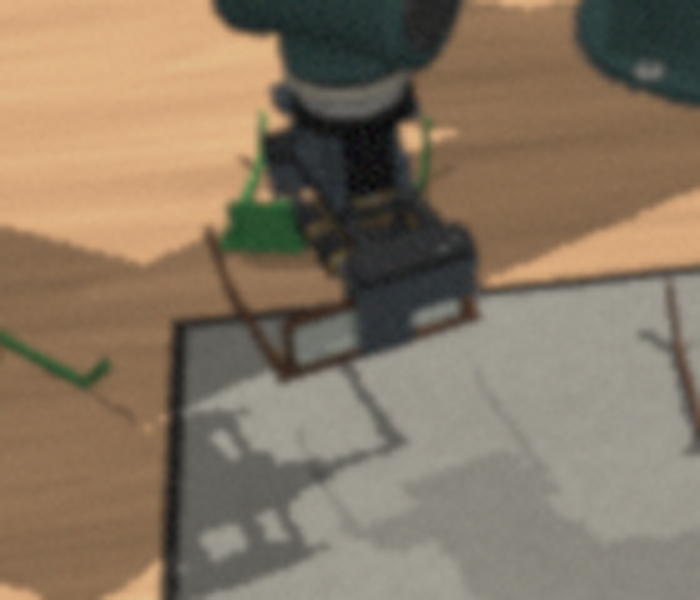

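The pair is lifted at a width of 7.8 mm, with the brow at z≈95 as expected from the lift. I'll raise it, turn it to stand yaw and carry it over.

>>> servo_tool(
  plan=[
    {"delta_pos": [0, 0, -15], "twist": [0, 0, 0]},
    {"delta_pos": [0, 0, -20], "twist": [0, 0, 0]},
    {"delta_pos": [0, 0, -20], "twist": [0, 0, 0.05]},
    {"delta_pos": [0, 0, -10], "twist": [0, 0, 0.07]},
    {"delta_pos": [0, 0, 0], "twist": [0, 0, 0.07]},
    {"delta_pos": [0, 0, 0], "twist": [0, 0, 0.05]},
    {"delta_pos": [0, 0, 0], "twist": [0, 0, 0.032]},
    {"delta_pos": [15, 0, 0], "twist": [0, 0, 0]},
  ],
)

```text
time_s: 17.65
tcp_pos: [527.8, -306.9, 124.4]
orientation: [-180.0, -0.0, 93.5]
force: [-0.9, -0.1, -1.1]
gripper_width: 7.7
```

>>> servo_tool(
  plan=[
    {"delta_pos": [25, 0, 0], "twist": [0, 0, 0]},
    {"delta_pos": [32, 0, 0], "twist": [0, 0, 0]},
    {"delta_pos": [32, 0, 0], "twist": [0, 0, 0]},
    {"delta_pos": [32, 0, 0], "twist": [0, 0, 0]},
    {"delta_pos": [32, 0, 0], "twist": [0, 0, 0]},
    {"delta_pos": [32, 0, 0], "twist": [0, 0, 0]},
    {"delta_pos": [32, 0, 0], "twist": [0, 0, 0]},
    {"delta_pos": [32, 0, 0], "twist": [0, 0, 0]},
  ],
)

```text
time_s: 18.45
tcp_pos: [511.3, -56.0, 124.3]
orientation: [-180.0, -0.0, 93.7]
force: [-0.3, -0.3, -0.2]
gripper_width: 8.1
```

```bash
python3 plan.py 504 264 122 93.6 10
```

```text
t 18.45 p [511.3 -56.  124.3] rpy [-1.7996e+02 -1.0000e-02  9.3680e+01] F [-0.3 -0.3 -0.2] grip 8.1
rotvec total rad [-0.001 -0.     0.001] in rows 0.010390309244037001
delta dist 320.1 per row before turn [32.   1.3  0.2]  after turn [32.   1.3  0.2] rows 10
```

>>> servo_tool(
  plan=[
    {"delta_pos": [32, 1, 0], "twist": [0, 0, 0]},
    {"delta_pos": [32, 1, 0], "twist": [0, 0, 0]},
    {"delta_pos": [32, 1, 0], "twist": [0, 0, 0]},
    {"delta_pos": [32, 2, 0], "twist": [0, 0, 0]},
    {"delta_pos": [32, 2, 0], "twist": [0, 0, 0]},
    {"delta_pos": [32, 2, 0], "twist": [0, 0, 0]},
    {"delta_pos": [32, 2, 0], "twist": [0, 0, 0]},
    {"delta_pos": [30, 2, 0], "twist": [0, 0, 0]},
  ],
)

```text
time_s: 19.25
tcp_pos: [508.1, 198.1, 124.2]
orientation: [-180.0, 0.0, 93.7]
force: [0.5, 0.2, -0.7]
gripper_width: 8.1
```

>>> servo_tool(
  plan=[
    {"delta_pos": [25, 1, 0], "twist": [0, 0, 0]},
    {"delta_pos": [18, 0, 0], "twist": [0, 0, 0]},
    {"delta_pos": [10, 0, 5], "twist": [0, 0, 0]},
    {"delta_pos": [5, 0, 8], "twist": [0, 0, 0]},
    {"delta_pos": [0, 0, 8], "twist": [0, 0, 0]},
    {"delta_pos": [0, 0, 7], "twist": [0, 0, 0]},
    {"delta_pos": [0, 0, 4], "twist": [0, 0, 0]},
    {"delta_pos": [0, 0, 0], "twist": [0, 0, 0]},
  ],
)

```text
time_s: 20.05
tcp_pos: [506.3, 253.5, 91.4]
orientation: [-179.9, 0.0, 93.6]
force: [-0.2, 0.3, -1.2]
gripper_width: 8.0
```

```bash
python3 plan.py 504 264 91.5 93.6 8; cat > chk.py <<'E'
import sys
from h import *
f=sys.argv[1]
for n in('scene','top'):
    p,d=snap(n,f+n)
    cv2.imwrite(f'pics/{f}{n}c.png',cv2.resize(p[100:280,350:530,::-1] if n=='scene' else p[110:290,150:330,::-1],(600,600),interpolation=cv2.INTER_CUBIC))
    for t in ('spectacles','bridge','right_lens','sight_middle','check_stand'):
        for r in arm.landmark_of(n,t):
            X=w(n,r['xyz'])
            if X[1]>150: 
                a=np.radians(3.6);q=X-[502,298,0]; print(n,t,round(r['score'],2),X.round(1),'stand',round(q[0]*np.cos(a)+q[1]*np.sin(a),1),round(-q[0]*np.sin(a)+q[1]*np.cos(a),1),X[2].round(1))
E
python3 chk.py c1
```

```text
t 20.05 p [506.3 253.5  91.4] rpy [-1.7993e+02  3.0000e-02  9.3570e+01] F [-0.2  0.3 -1.2] grip 8.0
rotvec total rad [-0.001  0.    -0.001] in rows 0.009335663250266956
delta dist 10.7 per row before turn [ 1.3 -0.2 -0. ]  after turn [ 1.3 -0.2 -0. ] rows 8
scene spectacles 0.7 [506.1 251.  124.8] stand 1.1 -47.1 124.8
scene spectacles 0.57 [500.  299.4   2.6] stand -1.9 1.5 2.6
scene bridge 0.75 [504.2 251.2 138.4] stand -0.8 -46.8 138.4
scene right_lens 0.75 [504.1 285.  144.9] stand 1.3 -13.1 144.9
scene sight_middle 0.78 [496.8 299.7 150.9] stand -5.1 2.1 150.9
scene check_stand 0.83 [499.1 300.6  -2.6] stand -2.7 2.8 -2.6
top spectacles 0.53 [507.2 255.2 122.5] stand 2.5 -43.1 122.5
top bridge 0.58 [506.2 251.8 135.9] stand 1.3 -46.4 135.9
```

View pics/c1scenec.png

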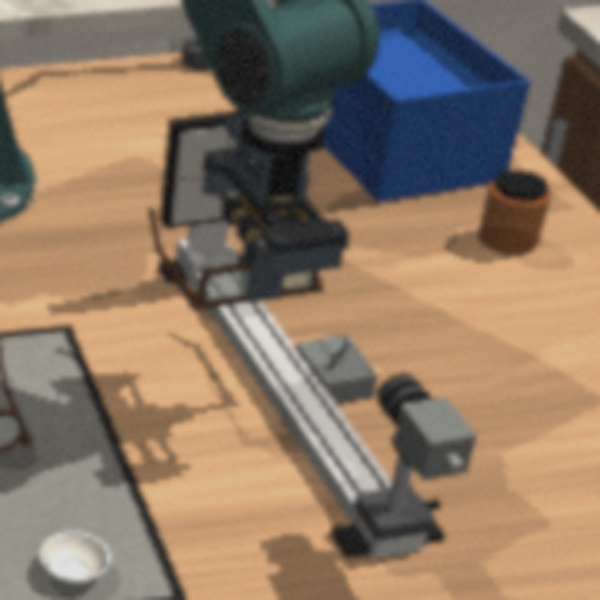

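View pics/c1topc.png

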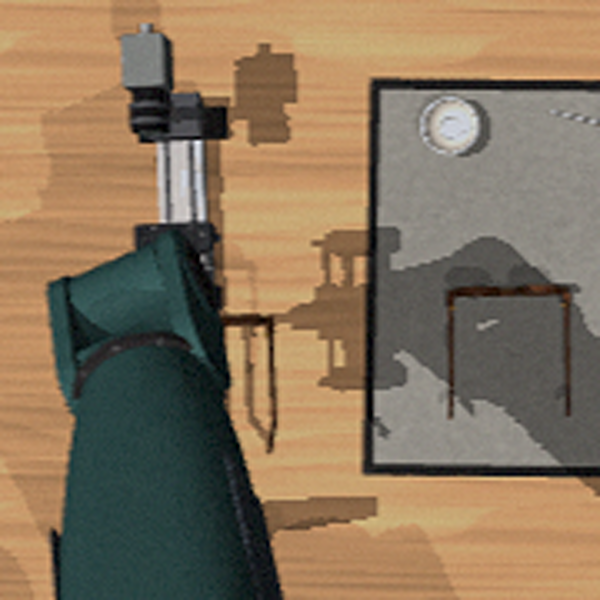

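>>> servo_tool(
  plan=[
    {"delta_pos": [3, 0, 0], "twist": [0, 0, 0]},
    {"delta_pos": [4, 0, 0], "twist": [0, 0, 0]},
    {"delta_pos": [3, -1, 0], "twist": [0, 0, 0]},
    {"delta_pos": [1.5, 0, 0], "twist": [0, 0, 0]},
    {"delta_pos": [0, 0, 0], "twist": [0, 0, 0]},
    {"delta_pos": [0, 0, 0], "twist": [0, 0, 0]},
    {"delta_pos": [0, 0, 0], "twist": [0, 0, 0]},
    {"delta_pos": [0, 0, 0], "twist": [0, 0, 0]},
  ],
)

```text
time_s: 21.45
tcp_pos: [504.9, 265.6, 92.3]
orientation: [180.0, -0.0, 93.6]
force: [0.1, -0.4, -1.3]
gripper_width: 7.9
```

```bash
python3 plan.py 504 265 91.5 93.6 8; python3 chk.py c2; python3 - <<'E'
from h import *
a=np.radians(3.6)
for n in('scene','top'):
    d=np.load(f'pics/c2{n}_d.npy');X=cloud(n,d);q=X-[502,299,0]
    xs=q[...,0]*np.cos(a)+q[...,1]*np.sin(a);ys=-q[...,0]*np.sin(a)+q[...,1]*np.cos(a);z=X[...,2]
    s=(abs(xs-3)<14)&(ys>-120)&(ys<50)&(z>115)&(z<180)&(abs(ys+34)>18)
    print(n,s.sum(),'y',np.percentile(ys[s],[1,3,50,97,99]).round(1),'z',np.percentile(z[s],[1,5,50,95,99]).round(1),'x',np.percentile(xs[s],[5,50,95]).round(1))
    for lo,hi in((-108,-60),(-10,45)):
        t=s&(ys>lo)&(ys<hi)
        if t.sum()>5: print(lo,t.sum(),'x med',np.median(xs[t]).round(1),'z',np.percentile(z[t],[3,50,97]).round(1))
    # temple height along x
    t=(abs(ys+100)<9)&(xs<-15)&(xs>-140)&(z>110)&(z<180)
    if t.sum()>10:
        for b in range(-140,-10,25):
            k=t&(xs>=b)&(xs<b+25)
            if k.sum(): print('temple x',b,k.sum(),'y',np.median(ys[k]).round(1),'z',np.median(z[k]).round(1))
    s2=(xs>-1e3)&(z>18)&(z<32)&(xs>60)&(xs<170)&(abs(ys)<35)
    print('rail y',np.percentile(ys[s2],[3,97]).round(1))
E
```

```text
t 21.45 p [504.9 265.6  92.3] rpy [180.    -0.    93.61] F [ 0.1 -0.4 -1.3] grip 7.9
rotvec total rad [ 0. -0.  0.] in rows 0.0007220380631851209
delta dist 1.3 per row before turn [-0.1 -0.1  0.1]  after turn [-0.1 -0.1  0.1] rows 8
scene spectacles 0.83 [502.9 260.9 128.7] stand -1.4 -37.1 128.7
scene bridge 0.82 [504.5 262.6 139.5] stand 0.3 -35.5 139.5
scene right_lens 0.81 [500.  297.7 144.7] stand -2.1 -0.2 144.7
scene sight_middle 0.88 [497.4 301.1 155.4] stand -4.4 3.4 155.4
scene check_stand 0.81 [498.3 298.5   1.2] stand -3.7 0.7 1.2
top spectacles 0.44 [505.4 267.4 120.1] stand 1.4 -30.8 120.1
top bridge 0.47 [506.6 267.1 137.2] stand 2.7 -31.1 137.2
scene 250 y [-105.4 -102.2  -66.2   27.5   30.6] z [127.  129.6 144.  169.4 173.5] x [-4.2  0.8  5.5]
-108 145 x med 0.4 z [130.  147.5 171.7]
-10 73 x med 1.7 z [127.8 138.7 152.1]
temple x -140 14 y -102.0 z 156.0
temple x -115 13 y -103.5 z 136.0
temple x -90 10 y -102.3 z 135.1
temple x -65 11 y -103.3 z 134.5
temple x -40 12 y -103.8 z 136.0
rail y [-27.   21.2]
top 53 y [-103.8 -103.2  -84.   -59.   -57.9] z [123.3 126.4 159.2 175.1 176.6] x [-7.4 -3.   1.3]
-108 50 x med -3.1 z [123.9 158.4 176. ]
temple x -140 13 y -101.5 z 152.8
temple x -115 11 y -101.1 z 137.7
temple x -90 14 y -100.5 z 131.3
temple x -65 14 y -101.9 z 134.6
temple x -40 16 y -101.1 z 132.1
rail y [-25.4  23.6]
```

View pics/c2scenec.png

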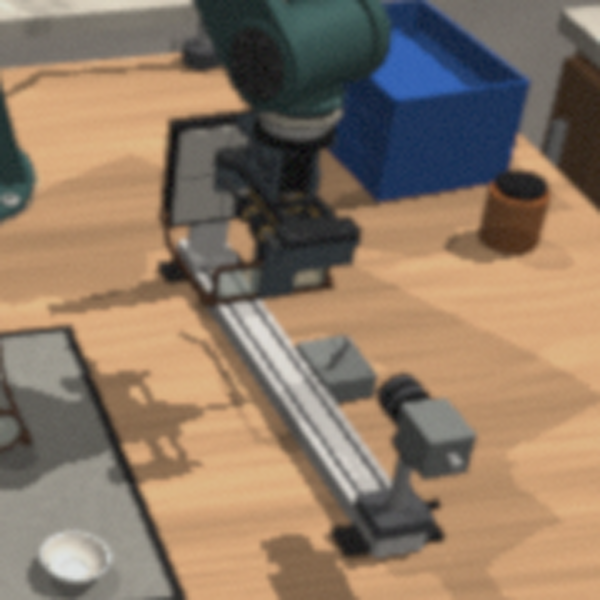

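```bash
python3 - <<'E'
from h import *
X=cloud('scene',np.load('pics/c2scene_d.npy'));s=(X[...,0]>465)&(X[...,0]<530)&(X[...,1]>345)&(X[...,1]<370)&(X[...,2]>52)&(X[...,2]<72);print('toggle',X[s].mean(0).round(1))
for t in('round_spectacles','screwdriver','parts_dish'):
    print(t,[(round(r['score'],2),w('scene',r['xyz']).round(0).tolist()) for r in arm.landmark_of('scene',t)][:2])
o=arm.get_obs();print(o['time_s'],o['tcp_pos'].round(1),o['joint_vel'].round(2),o['gripper_width'])
print(arm.sign_off())
E
```

```text
toggle [510.9 353.7  62. ]
round_spectacles [(0.84, [549.0, -57.0, 4.0]), (0.48, [732.0, 12.0, -0.0])]
screwdriver [(0.59, [739.0, -144.0, 4.0])]
parts_dish [(0.48, [732.0, 13.0, -1.0])]
22.2 [504.8 265.7  92.2] [-0.   -0.03 -0.05  0.04  0.03  0.03] 8.162766320174644
the job is handed in; nothing more can be done
None
```

I flicked the toggle on and handed the job in at 22.2 s. The rectangular pair was held by the bridge in the stand, with the camera looking through the wearer's right lens. No verdict was reported.

**Last checks**
- **Toggle:** the tip was measured at x≈511 mm. On predicts 511 and off was about 486, and it had hit its stop at about 11 N.
- **Lens position:** the bridge was 34 mm from the rail's middle line, as wanted. The lens was about 150.5 mm above the bench by the arm's own lift, and within about 5 mm of halfway.
- **Attitude:** the front was square to the stand and the temples level, within measuring noise.
- **Grip:** the fingers held at 8 mm, the thickness of the front, and stood still with no outside force beyond sensor noise.
- **Other things:** the round pair, screwdriver and dish were each found within about 5 mm of where they started.

**What disagreed**
- **Fingertip height:** the true fingertips were about 41 mm above the reported TCP, with no sideways error. My first pass over the toggle missed because of this. I measured the offset in the pictures and allowed for it from then on.
- **Lens height:** the network put the lens at z≈145 mm and the sight line at 151–155 mm. It had also read that lens a few millimetres low on the mat (21–26 mm against 26.5). I trusted the lift and the depth picture (frame from about 127 to 172 mm) instead.

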